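# Lift a glued house front with a spatula and start its curing lamp

## Task

The little wooden house front in the shallow gluing tray is freshly glued, so do not touch it with the gripper: slide the spatula under it, pushing it up to the stop bar if it slides, without pressing or shoving hard, and lift it clear. Set it down without dropping it, windows up and eaves towards the lamp housing, centred and square on the two rails of the curing stand, draw the spatula out, then press the start button fully down and let it spring back. In the end the spatula lies flat on its blade on the table, clear of the tray and the stand; leave the other things where they are.

Things in the scene. Friction and masses are not known exactly. Their poses are not given: they have to be found in the camera images.
- front: miniature wooden house front: flat panel 100 (x) x 130 (y) x 7 mm (trims to 11), about 100 g, windows and door up, too wide to grip. Origin: centre of underside, z up. +x edge (dark eaves strip) faces the stop bar, -x edge (sill) the near rim. Under both these edges runs a bevel, 4 wide and rising 2, where a thin blade can start; else it lies flat
- tray: shallow gluing tray, fixed: grey floor 230 (x) x 190 (y) mm, 12 above the table, wooden rim all round, 8 wide and 10 high above the floor: a blade must come in over the near (-x) rim nose down, then level out. Origin: centre of underside. A wooden stop bar 10 wide, 12 high is fixed across the tray (along y) 5 to 55 mm beyond the house front's +x edge: its place is not given, see or feel it
- spatula: broad cranked steel spatula, dark wooden handle, 150 g, standing on its blade. Origin: centre of the blade's underside, +x to the tip, z up. Blade x -50 to 50 mm, 70 wide, 2 thick, thinning over the last 20 to 0.6 at the tip. Shank rises from x -40 to -74; handle is a bar from x -75 to -175, 24 wide (y), 22 high, its axis 48 above the blade's underside
- spatula_grip (a point): point on the handle's axis to grip, 100 behind the blade's centre and 48 above the blade's underside; axes of the spatula
- spatula_tip (a point): middle of the blade's front edge, underside; axes of the spatula
- stand: grey curing stand, fixed. Origin: on the table below the rails' middle; +x from its open front to the lamp housing. Two aluminium rails x -60 to 60 mm, 20 wide, centred at y -55 and 55, tops 40 above the table; between them a free channel 90 wide, floor at 10. Housing 160 wide, 95 tall, x 70 to 115, hood out to x 52 at 90 high. Pad 20 high with the start button at its -y side
- rails (a point): middle point between the tops of the two rails, 40 above the table; axes of the stand. The origin of the house front belongs here, its +x towards the housing
- start_top (a point): centre of the top of the start button, a round push button of diameter 28, 42 above the table when released; pressed straight down
- start (a joint): travel of the start button: 0 released, 0.006 m fully down; it springs back (5 N fully down)
- glue: bystander: white glue bottle, diameter 40, 110 tall; origin: centre of its underside
- tape: bystander: roll of masking tape lying flat, outer diameter 84, 22 tall; origin: centre of its underside
- pencil: bystander: wooden pencil, 150 long, 8 thick; origin: centre of its underside
- mug: bystander: mug, diameter 80, 95 tall; origin: centre of its underside
- screwdriver: bystander: screwdriver, 170 long, lying; origin at its middle
- offcut: bystander: wooden offcut 60 x 40 x 20; origin: centre of its underside
- jar: bystander: closed glass jar, diameter 56, 65 tall; origin: centre of its underside
- eaves (a point): middle of the house front's eaves edge (+x edge), underside level, 50 from its origin
Not all that is in view belongs to the job. Leave any purple look-alike of the front alone.

How it is judged:
By the outcome, as a careful person would: the job done as asked, in the order asked, and still so for the second after the job is handed in, with the robot touching nothing.
It also fails if it takes over 72 s, if anything falls off the work surface, if the arm or the gripper's body presses on something with over 40 N, if the wrist force passes 120 N, or if a joint passes its speed limit or range.

## Robot

A 7-joint arm with a two-finger parallel gripper is mounted at the origin on the work surface. World frame = base frame: x ahead of the robot, y to its left, z up, the work surface at z = 0. Lengths are in m, angles in rad, forces in N, time in s.
With the tool pointing down it reaches from about 0.425 to 0.925 m from the base axis. Payload 6.8 kg.
Tool frame: the origin (TCP) lies at the very end of the fingers, on their centre line; the grasp point (between the pads) lies 19 mm behind it (grip_point_offset is the distance from the TCP to the grasp point, in m); z points along the fingers, y is the line along which they close (so a half turn about z gives the same grasp; the last joint's range is limited). The gripper opens to 85 mm and grips with 20 to 120 N. Pads are 22 mm wide; open, the fingers measure 114 mm over their backs; the gripper's body (76 mm by 85 mm) begins 54 mm behind the grasp point. The pads swing forward as they close: fully open they stand 13 mm farther back than shut.
Start: joints at [1.098, 0.477, 0.022, 1.555, -0.011, 1.109, -0.083], TCP at [0.241, -0.631, 0.231] pointing down, gripper open.
Joint ranges: [-2.96, 2.96], [-0.34, 2.1], [-1.41, 1.46], [0.24, 2.44], [-1.37, 4.51], [0.17, 1.92], [-2.96, 2.96]. Speed limits (rad/s): [2.39, 2.39, 3.14, 3.14, 3.14, 3.14, 3.14].

## Interface

Orientations are given as a unit quaternion [w, x, y, z].
In Python, from station import * gives the robot as it stands.
- The arm moves only by the tool carry_out, never from a script. Its argument "rows" is text: rows parted by semicolons, each of 4 numbers parted by spaces: the shift along the world's x, y, z in mm, then the turn about the world's z in degrees. In form: dx dy dz yaw; .... A call has 1 to 10 rows; each row shifts and turns the commanded pose from where the row before left it; what a row does not reach is not made up. A row lasts 1/8 s, in which the tool goes at most 62.5 mm and 10.7 degrees, less where a joint would pass 70% of its speed; a pose out of reach is approached as far as the arm can. A call is refused whole if a number of a shift passes 62.5 or a number of a turn 10.7, either way. A call with a gripper value outside its range is refused whole. "claw" is the finger opening in mm, from 0 to 85.4, set as the call begins (left out, the last holds). The fingers move at their own pace and stop on an object; "force" is the grip in N (left out, the last holds). Time passes only in rows, so rows that do not move let the fingers close. It gives the time, the measured TCP pose, the force, the opening and the grip force at its end, in the units of the state.
- get_obs(): the state, without advancing time (a new reading comes with each control period).
- read_camera(name): name is "scene" or "top" or "wrist"; returns a dict with "img" (420x560x3 uint8, blue, green, red), "fov_y" (degrees; the focal length in pixels is half the picture's height over the tangent of half this angle, whatever the lens; pixels are square), "cx", "cy" (the principal point, pixels), "distortion" ([k1, k2, p1, p2, k3] as OpenCV has them; the pictures are not rectified), "world_to_cam" (4x4, takes a point from world to camera coordinates). Camera axes: x right, y up, looking along -z (the intrinsics and any distortion apply to the point x, -y, -z); pixel columns grow to the right and rows downward; lengths in m; the calibration is good to about 2 mm. A picture is of the moment at which its call begins. There is no depth.
- hand_in(): hands the job in; it is judged then, once.
Trained networks look in the newest picture that a camera, given by its name, has taken for a name from the list of things; names that differ only in an ending like _2 or _b are one class to them, and where a whole thing is asked for, a point or a joint stands for the part that bears it (a point fixed in the world has none). Each returns a list of dicts, best first, with "confidence" (0 to 1); they miss things now and then, are a little off and sometimes report something else, mostly with a low value. They report only what shows in the picture. A call takes as long as a camera call. They do not tell look-alikes from the thing itself.
- recognise(camera, thing): "centre" ([column, row] in pixels, amid what is visible of it).
- outline_of(camera, thing): "pixels" (420x560 bool, what is visible of it) and "centre" ([column, row] in pixels, amid what is visible of it).
- place_of(camera, thing): "centre" ([column, row] in pixels: a listed point, or the origin of a listed thing).
The state is a dict: "t": time; "q": joint angles; "joint_vel": joint speeds; "joint_torque": joint torques, N m; "eef_pos": TCP position; "tool_rot": TCP orientation; "contact_force": force on the tool from outside, world axes, zero at the start; "torque": the same for the moment, N m; "gripper_width": opening from 0.0 (shut) to 1.0 (fully open); "grasp_force": force on a finger pad.
Only numpy, scipy, OpenCV 4.12 (cv2) and the standard library are available. Lean on these libraries where they do the work, as an engineer would, in place of code of your own. Each camera call takes 0.05 s, during which the arm holds its last target. There are 200 camera calls.

## Working session

There is one attempt and no reset: what is moved stays moved. The work goes in short steps, Python scripts to look and compute and a tool call to move; the robot and the scene stay as the last step left them, time stands still between calls to the robot, and variables do not carry over. Pictures are saved under pics/ and viewed, at most 10 in all, crops included, and the job is handed in when it is done.

Besides the shell and the picture viewer there is one more tool, called as name(argument=value, ...), one argument or row to a line, values as JSON. carry_out: Moves the arm, as the interface text tells. Its arguments: {"type":"object","properties":{"rows":{"type":"string"},"claw":{"type":"number"},"force":{"type":"number"}},"required":["rows"]}

```bash
ls; mkdir -p pics
cat > h.py <<'E'
from station import *
import numpy as np, cv2
def cam(n):
    c=read_camera(n); f=210/np.tan(np.radians(c["fov_y"])/2)
    K=np.array([[f,0,c["cx"]],[0,f,c["cy"]],[0,0,1]]); D=np.array(c["distortion"],float)
    M=np.diag([1,-1,-1,1])@np.array(c["world_to_cam"]); return c["img"],K,D,M
def ray(C,p):
    _,K,D,M=C; u=cv2.undistortPoints(np.array([[p]],float),K,D)[0,0]
    R=M[:3,:3]; return -R.T@M[:3,3], R.T@np.array([u[0],u[1],1.])
def atz(C,p,z):
    o,d=ray(C,p); return o+d*(z-o[2])/d[2]
def tri(obs):
    A=np.zeros((3,3));b=np.zeros(3);P=[]
    for C,p in obs:
        o,d=ray(C,p); d=d/np.linalg.norm(d); Q=np.eye(3)-np.outer(d,d); A+=Q;b+=Q@o;P.append((o,Q))
    x=np.linalg.solve(A,b); return x,[np.linalg.norm(Q@(x-o))*1000 for o,Q in P]
def proj(C,X):
    _,K,D,M=C; r,_=cv2.Rodrigues(M[:3,:3]); return cv2.projectPoints(np.array(X,float).reshape(-1,1,3),r,M[:3,3],K,D)[0][:,0]
E
python3 - <<'E'
from h import *
np.set_printoptions(precision=4,suppress=True)
C={}
for n in("scene","top"):
    C[n]=cam(n); cv2.imwrite(f"pics/{n}0.png",C[n][0])
for t in["front","tray","spatula","spatula_grip","spatula_tip","stand","rails","start_top","eaves","glue","tape","pencil","mug","screwdriver","offcut","jar"]:
    L={n:place_of(n,t) for n in C}
    print(t,{n:[(np.round(d["centre"],1).tolist(),round(d["confidence"],2)) for d in L[n][:3]] for n in L}, end=' ')
    if all(L.values()):
        x,e=tri([(C[n],L[n][0]["centre"]) for n in C]);print(x,np.round(e,1))
    else: print()
E
```

```text
pics
front {'scene': [([256.3, 174.7], 0.75), ([349.9, 190.3], 0.73)], 'top': [([242.6, 263.2], 0.66), ([219.5, 187.3], 0.6)]} [0.3414 0.1201 0.0092] [7.3 7.3]
tray {'scene': [([133.9, 253.4], 0.58)], 'top': [([212.5, 185.8], 0.75)]} [ 0.4797 -0.0837  0.1607] [305.2 305.2]
spatula {'scene': [([286.5, 227.7], 0.7)], 'top': [([283.6, 203.9], 0.89)]} [ 0.5448 -0.0074  0.0015] [1.4 1.4]
spatula_grip {'scene': [([256.3, 199.1], 0.77)], 'top': [([286.3, 235.8], 0.76)]} [ 0.44   -0.0139  0.0515] [4.4 4.4]
spatula_tip {'scene': [([353.8, 195.2], 0.7)], 'top': [([284.4, 189.3], 0.95)]} [0.635  0.0279 0.1336] [69. 69.]
stand {'scene': [([231.1, 308.0], 0.88)], 'top': []} 
rails {'scene': [([229.8, 293.1], 0.93), ([335.3, 285.8], 0.35)], 'top': []} 
start_top {'scene': [], 'top': [([380.9, 222.4], 0.55), ([284.5, 189.5], 0.5)]} 
eaves {'scene': [([363.7, 187.2], 0.88), ([244.5, 175.0], 0.82)], 'top': [([204.6, 176.3], 0.78), ([243.1, 285.3], 0.7)]} [0.6302 0.2563 0.0143] [3.2 3.2]
glue {'scene': [([359.9, 250.5], 0.57)], 'top': [([270.7, 145.8], 0.7)]} [ 0.7425  0.0399 -0.0003] [0.4 0.4]
tape {'scene': [([292.8, 148.7], 0.54)], 'top': [([184.8, 271.0], 0.75)]} [ 0.3195  0.3203 -0.0143] [2.3 2.3]
pencil {'scene': [([130.0, 256.1], 0.6)], 'top': [([381.0, 277.7], 0.42)]} [ 0.3047 -0.3316  0.0101] [5.6 5.6]
mug {'scene': [([110.4, 318.1], 0.97), ([363.8, 186.2], 0.64)], 'top': [([428.7, 249.0], 0.78), ([368.9, 187.6], 0.21)]} [ 0.4057 -0.4818  0.0011] [2.4 2.4]
screwdriver {'scene': [([338.1, 286.0], 0.68)], 'top': [([313.4, 144.7], 0.51)]} [ 0.7547 -0.0989  0.0012] [8. 8.]
offcut {'scene': [([390.3, 230.3], 0.83), ([358.7, 250.8], 0.22)], 'top': [([240.8, 135.0], 0.57)]} [0.7747 0.1405 0.0128] [0.6 0.6]
jar {'scene': [([363.3, 143.7], 0.6)], 'top': [([136.1, 209.7], 0.81)]} [0.5104 0.4787 0.002 ] [10. 10.]
```

```bash
python3 -c "
import cv2
for n in('scene','top'):
    a=cv2.imread(f'pics/{n}0.png');cv2.imwrite(f'pics/{n}0b.png',cv2.resize(a,(800,600),interpolation=cv2.INTER_CUBIC))"
```

```text
(no output)
```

View pics/scene0b.png

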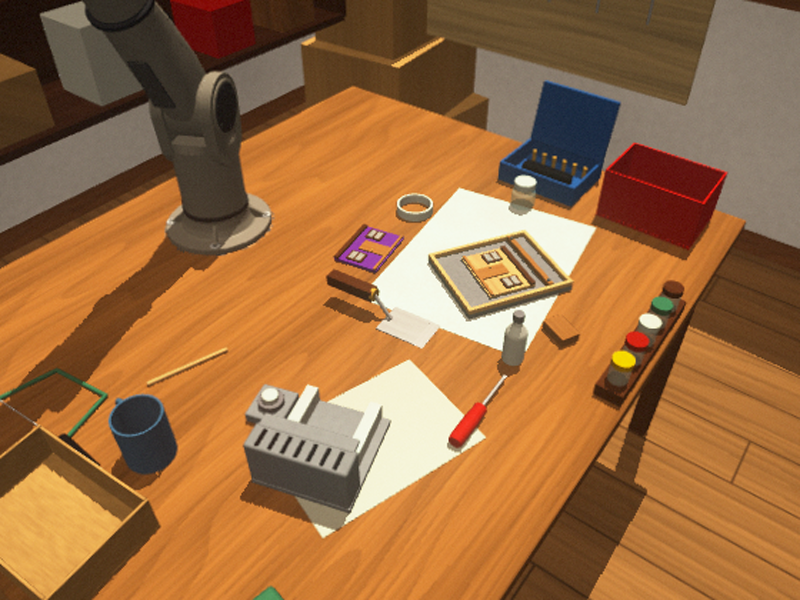

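View pics/top0b.png

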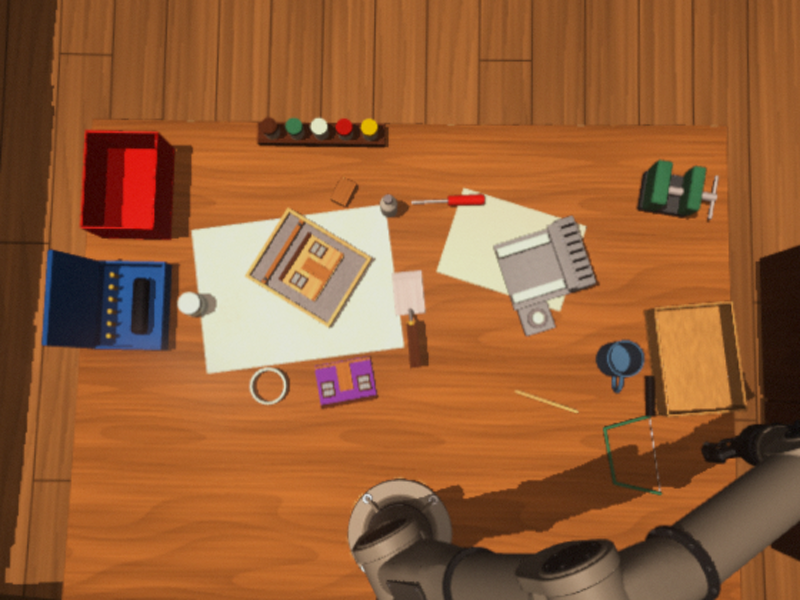

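The top view has world x up and y to the left. The tray is at about (311,267) with the wooden front in it, eaves and stop bar to the upper left. The spatula is at (410,320). The stand is at (545,262), open to the left, with its housing on the right and the button at (538,318). The purple piece at (347,383) is the look-alike. I'll fly the wrist camera over the tray to measure it.

Run:
```python
from h import *
from scipy.spatial.transform import Rotation as R
o=get_obs();w,x,y,z=o["tool_rot"];m=R.from_quat([x,y,z,w]).as_matrix();print(np.round(m,3),o["contact_force"])
C=cam("wrist");M=C[3];print("cam pos",-M[:3,:3].T@M[:3,3],"look",M[2,:3],"right",M[0,:3],C[1][0,0])
C=cam("top");M=C[3];print(-M[:3,:3].T@M[:3,3],C[1][0,0])
f=.75
for n,p,zz in [("bar a",(300,218),.024),("bar b",(256,278),.024),("tray N",(289,209),.022),("tray E",(373,260),.022),("tray S",(330,325),.022),("tray W",(248,275),.022),("rail1",(498,248),.04),("rail1b",(549,235),.04),("rail2",(512,305),.04),("rail2b",(562,292),.04),("btn",(538,318),.042)]:
    print(n,np.round(atz(C,(p[0]*.7,p[1]*.7),zz),3))
```

```text
[[ 0.934  0.357  0.   ]
 [ 0.357 -0.934 -0.   ]
 [ 0.     0.    -1.   ]] [0.38044947 0.63662576 0.04452938]
cam pos [ 0.31308085 -0.60315164  0.37459256] look [-0.28021112 -0.10736529 -0.95391531] right [ 3.56505573e-01 -9.34293096e-01  4.33819708e-04] 303.374606712318
[ 0.34765302 -0.00798434  1.68929852] 508.98437456190646
bar a [0.711 0.241 0.024]
bar b [0.569 0.339 0.024]
tray N [0.733 0.268 0.022]
tray E [0.615 0.069 0.022]
tray S [0.463 0.165 0.022]
tray W [0.576 0.358 0.022]
rail1 [ 0.644 -0.217  0.04 ]
rail1b [ 0.676 -0.333  0.04 ]
rail2 [ 0.514 -0.249  0.04 ]
rail2b [ 0.545 -0.362  0.04 ]
btn [ 0.485 -0.308  0.042]
```

carry_out(
  rows="20 50 20 0;20 55 20 0;20 55 10 0;20 55 10 0;20 55 0 0;20 55 0 0;20 55 0 0;20 55 0 0;20 55 0 0;20 55 0 0",
)

```text
t: 3.05
eef_pos: [0.4412, -0.0839, 0.2917]
tool_rot: [0.0, 0.983, 0.181, 0.001]
contact_force: [1.2, -0.9, -0.2]
gripper_width: 1.001
grasp_force: 0.0
```

carry_out(
  rows="33 52 10 0;33 52 10 0;33 52 10 0;33 52 10 0;33 52 0 0;33 52 0 0;0 0 0 0",
)

```text
t: 3.92
eef_pos: [0.6387, 0.2319, 0.3296]
tool_rot: [-0.002, 0.983, 0.184, -0.001]
contact_force: [-0.8, 1.0, -0.5]
gripper_width: 1.0
grasp_force: 0.0
```

Run:
```python
from h import *
np.set_printoptions(precision=4,suppress=True)
C=cam("wrist");a=C[0];cv2.imwrite("pics/w1.png",cv2.resize(a,(800,600),interpolation=cv2.INTER_CUBIC))
for t in["front","eaves","tray","spatula","spatula_grip","spatula_tip"]:
    for d in place_of("wrist",t)[:2]: print(t,d["centre"],d["confidence"],atz(C,d["centre"],{"tray":0,"spatula_grip":.048}.get(t,.012 if t in("front","eaves") else 0)))
```

```text
front [280.9, 195.8] 0.89 [0.5968 0.2138 0.012 ]
front [266.4, 332.8] 0.85 [0.3452 0.144  0.012 ]
eaves [266.0, 356.1] 0.83 [0.2948 0.1261 0.012 ]
eaves [261.2, 171.9] 0.78 [0.6212 0.2557 0.012 ]
spatula [387.8, 268.3] 0.59 [ 0.5398 -0.0087  0.    ]
spatula_grip [376.4, 329.9] 0.77 [ 0.4465 -0.0178  0.048 ]
spatula_tip [399.4, 242.7] 0.9 [ 0.5903 -0.0046  0.    ]
```

View pics/w1.png

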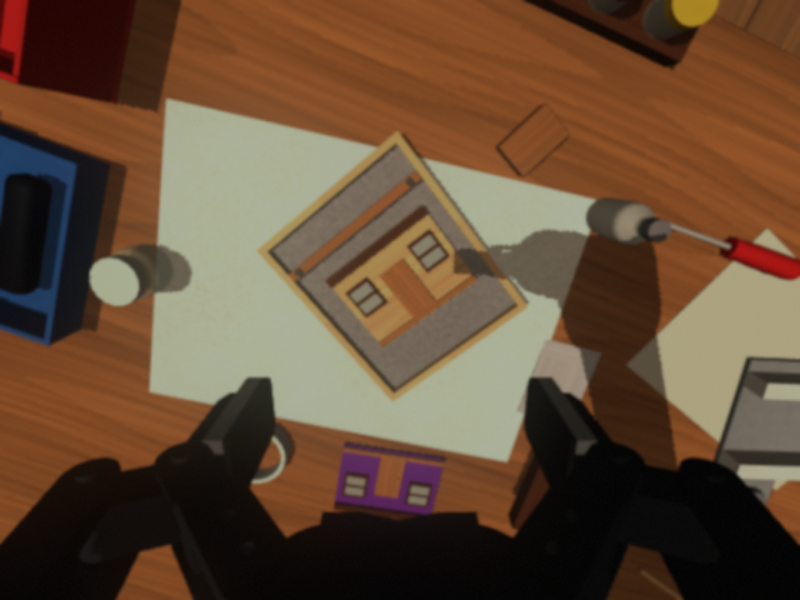

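The wrist view shows the tray at the picture's centre: bar from (297,272) to (415,180), eaves just short of it at (327,284)–(425,208), and sill at (382,346)–(477,280). The spatula blade is partly behind the right finger. Next I'll convert these to tray coordinates.

Run:
```python
from h import *
np.set_printoptions(precision=4,suppress=True)
C=cam("wrist")
g=lambda p,z:atz(C,(p[0]*.7,p[1]*.7),z)
N,W,E,S=[g(p,.022) for p in((399,132),(261,250),(527,303),(393,397))]
c=(N+W+E+S)/4; d=(N-E)+(W-S); th=np.arctan2(d[1],d[0]); print("centre",c,"yaw",np.degrees(th), [np.linalg.norm(v)*1e3 for v in(N-E,W-S,N-W,E-S)])
Rm=np.array([[np.cos(th),np.sin(th)],[-np.sin(th),np.cos(th)]])
for n,p,z in[("bar1 near edge",(300,281),.024),("bar2 near",(420,185),.024),("bar1 far",(294,270),.024),("bar2 far",(412,177),.024),("eave1",(327,282),.021),("eave2",(424,207),.021),("sill1",(382,347),.016),("sill2",(477,280),.016)]:
    print(n,Rm@(g(p,z)-c)[:2]*1e3)
# spatula handle outline & blade via top and scene
for cn in("top","scene","wrist"):
    K=cam(cn) if cn!="wrist" else C
    for t in("spatula","tray","front","stand"):
        for o in outline_of(cn,t)[:2]:
            m=o["pixels"]; print(cn,t,o["confidence"],m.sum(),o["centre"])
            np.save(f"pics/{cn}_{t}_{int(o['centre'][0])}.npy",m)
```

```text
centre [0.6009 0.2129 0.022 ] yaw 59.29148107048111 [np.float64(225.71014350366636), np.float64(224.24902685117993), np.float64(187.3707888253799), np.float64(188.47676070443248)]
bar1 near edge [61.3907 83.5693]
bar2 near [ 60.1117 -78.9011]
bar1 far [74.4065 80.3678]
bar2 far [ 71.2817 -77.3844]
eave1 [42.0747 62.4338]
eave2 [ 39.9371 -68.6946]
sill1 [-56.0835  65.6753]
sill2 [-59.2069 -66.1599]
top spatula 0.78 867 [289.1, 209.7]
top tray 0.92 865 [194.2, 189.9]
top front 0.61 595 [231.5, 269.5]
top stand 0.71 3373 [376.2, 189.9]
scene spatula 0.79 1174 [276.2, 222.1]
scene spatula 0.57 355 [393.0, 229.7]
scene tray 0.78 2826 [336.3, 196.2]
scene front 0.72 973 [259.5, 173.8]
scene front 0.7 1078 [350.9, 190.8]
scene stand 0.88 6309 [218.1, 310.4]
scene stand 0.18 2675 [340.0, 198.8]
wrist spatula 0.66 2297 [376.9, 264.0]
wrist tray 0.49 2158 [375.2, 264.3]
wrist front 0.88 3216 [265.6, 334.1]
wrist front 0.63 5309 [274.7, 193.0]
wrist stand 0.88 4841 [531.3, 293.6]
```

carry_out(
  rows="-34 -42 -20 -3;-34 -42 -30 -3;-34 -41 -30 -3;-34 -41 -30 -3;-33 -41 -30 -3;-33 -41 -40 -2;0 0 0 0;0 0 0 0",
)

```text
t: 6.02
eef_pos: [0.4395, -0.019, 0.154]
tool_rot: [-0.0, 0.999, 0.034, 0.001]
contact_force: [1.1, 0.7, 0.4]
gripper_width: 0.997
grasp_force: 0.0
```

Run:
```python
from h import *
np.set_printoptions(precision=4,suppress=True)
C=cam("wrist");a=C[0]
print(get_obs()["q"],get_obs()["eef_pos"])
L={t:place_of("wrist",t) for t in["spatula","spatula_grip","spatula_tip"]}
for t in L:
    for d in L[t][:2]: print(t,d["centre"],d["confidence"],atz(C,d["centre"],{"spatula_grip":.048}.get(t,0)))
x,y,th=.541,-.008,np.radians(4.5)
def W(p): p=np.array(p);c,s=np.cos(th),np.sin(th);return np.c_[x+c*p[:,0]-s*p[:,1],y+s*p[:,0]+c*p[:,1],p[:,2]]
for P in ([(-.05,-.035,.002),(.05,-.035,0),(.05,.035,0),(-.05,.035,.002)],[(-.075,-.012,.059),(-.075,.012,.059),(-.175,.012,.059),(-.175,-.012,.059)]):
    cv2.polylines(a,[np.int32(proj(C,W(P))*8)],True,(0,255,0),1,cv2.LINE_AA,3)
cv2.imwrite("pics/w2.png",cv2.resize(a,(800,600),interpolation=cv2.INTER_CUBIC))
```

```text
[ 0.305   0.2259 -0.4523  2.1467  0.1375  0.7934 -1.7354] [ 0.4401 -0.0185  0.1544]
spatula [277.5, 86.0] 0.71 [ 0.5414 -0.0105  0.    ]
spatula_grip [281.4, 204.1] 0.81 [ 0.4435 -0.0206  0.048 ]
spatula_tip [276.3, 22.4] 0.58 [ 0.5928 -0.006   0.    ]
```

View pics/w2.png

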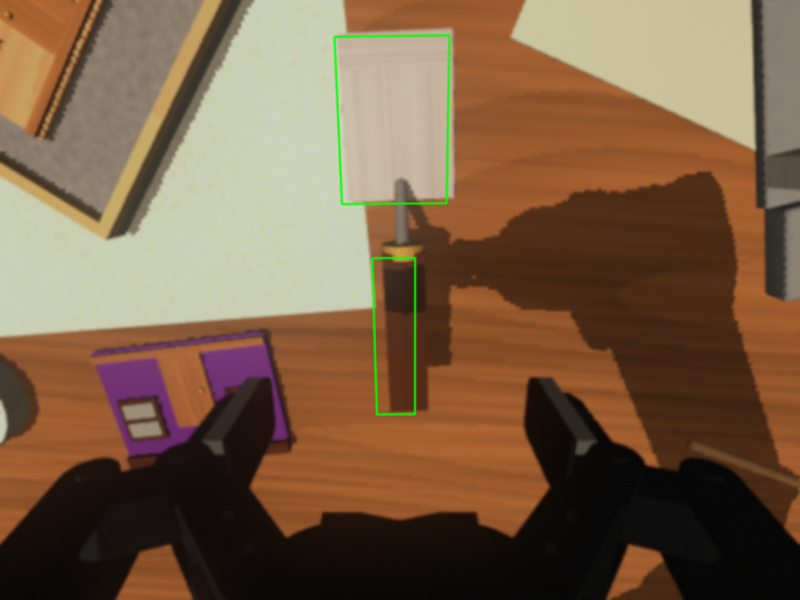

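The overlay shows the handle about 6 mm right of my model, so the spatula yaw is about 6° and the grip point is at (0.44, -0.0215). I'll descend there and close gently.

carry_out(
  rows="0 -1 -30 1;0 -1 -40 1;0 -1 -35 0;0 0 -20 0;0 0 0 0;0 0 0 0",
)

```text
t: 6.98
eef_pos: [0.4396, -0.0219, 0.0293]
tool_rot: [-0.0, 0.999, 0.052, 0.001]
contact_force: [0.9, -0.8, 0.2]
gripper_width: 0.994
grasp_force: 0.0
```

carry_out(
  rows="0 0 0 0;0 0 0 0;0 0 0 0;0 0 0 0;0 0 0 0;0 0 0 0",
  claw=23,
  force=20,
)

```text
t: 7.72
eef_pos: [0.4387, -0.0224, 0.0286]
tool_rot: [0.0, 0.999, 0.051, 0.0]
contact_force: [-2.2, 0.1, 4.1]
gripper_width: 0.277
grasp_force: 21.0
```

```bash
python3 -c "
from h import *
o=get_obs();print(o)"
```

```text
{'t': 7.725, 'q': array([ 0.21604018,  0.45280221, -0.36310342,  2.23340867,  0.32790985,
        0.50403034, -1.8705954 ]), 'joint_vel': array([ 0.00093029, -0.0002233 , -0.00058657,  0.00074686,  0.00133754,
       -0.00067594,  0.00077194]), 'joint_torque': array([-1.94709403e-01, -4.14675915e+01, -2.68576249e+00, -1.41967839e+01,
        4.34335030e-02, -2.51138834e-01,  2.69725156e-02]), 'eef_pos': array([ 0.43867458, -0.02241216,  0.02863387]), 'tool_rot': array([7.61327092e-05, 9.98677181e-01, 5.14186480e-02, 7.02469804e-05]), 'contact_force': array([-2.1761931 ,  0.11396664,  4.0623438 ]), 'torque': array([-0.05329181,  0.09780851, -0.02285811]), 'grasp_force': 20.96078485250473, 'gripper_width': 0.2769202169813936}
```

carry_out(
  rows="0 0 10 0;0 0 10 0;0 0 10 0;0 0 0 0;0 0 0 0",
)

```text
t: 8.35
eef_pos: [0.4385, -0.0224, 0.0585]
tool_rot: [0.0, 0.999, 0.051, 0.0]
contact_force: [0.1, -0.5, -2.0]
gripper_width: 0.277
grasp_force: 20.2
```

Run:
```python
from h import *
np.set_printoptions(precision=4,suppress=True)
o=get_obs();print(o["contact_force"],o["torque"],o["gripper_width"],o["eef_pos"])
C=cam("wrist");a=C[0];S=cam("scene")
for n,K in(("wrist",C),("scene",S)):
  for t in["spatula","spatula_tip","spatula_grip"]:
    for d in place_of(n,t)[:1]: print(n,t,d["centre"],d["confidence"])
b=S[0][180:280,200:340]
cv2.imwrite("pics/w3.png",np.hstack([cv2.resize(a,(400,300)),cv2.resize(b,(400,300),interpolation=cv2.INTER_CUBIC)]))
```

```text
[ 0.0577 -0.5018 -1.9851] [-0.0036  0.1277  0.0153] 0.2765868527691147 [ 0.4385 -0.0224  0.0585]
wrist spatula [277.4, 61.2] 0.57
wrist spatula_grip [278.4, 280.5] 0.62
scene spatula [362.7, 250.8] 0.27
scene spatula_tip [299.6, 225.1] 0.85
scene spatula_grip [254.0, 191.1] 0.95
```

View pics/w3.png

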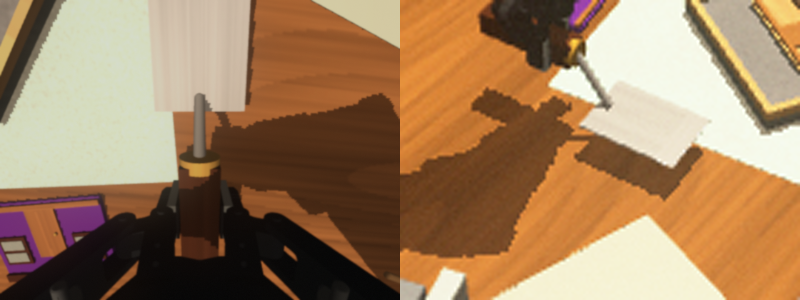

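The spatula hangs level, held by friction at 20 N. I'll turn it to the tray's yaw in front of the near rim, then use the rim's outer wall to pitch it nose-down gently in the grip.

carry_out(
  rows="2 0 8 9;3 0 0 9;3 0 0 9;4 -1 0 9;4 -1 0 9;4 -1 0 8.5;0 0 0 0;0 0 0 0",
)

```text
t: 9.75
eef_pos: [0.4584, -0.0254, 0.0664]
tool_rot: [-0.0, 0.869, 0.494, -0.0]
contact_force: [-0.0, 0.5, -1.5]
gripper_width: 0.281
grasp_force: 20.2
```

Run:
```python
from h import *
np.set_printoptions(precision=4,suppress=True)
o=get_obs();print(o["torque"],o["eef_pos"],2*np.degrees(np.arctan2(o["tool_rot"][2],o["tool_rot"][1])))
C=cam("wrist");a=C[0]
for t in["front","eaves","tray","spatula_tip"]:
    for d in place_of("wrist",t)[:2]: print(t,d["centre"],d["confidence"],atz(C,d["centre"],{"tray":0,"spatula_tip":.038}.get(t,.012)))
cv2.imwrite("pics/w4.png",cv2.resize(a,(800,600),interpolation=cv2.INTER_CUBIC))
```

```text
[-0.053   0.0675 -0.0318] [ 0.4584 -0.0254  0.0664] 59.23079827328755
front [0.0, 124.4] 0.65 [0.3424 0.1273 0.012 ]
front [275.6, 60.5] 0.28 [0.512  0.0679 0.012 ]
```

View pics/w4.png

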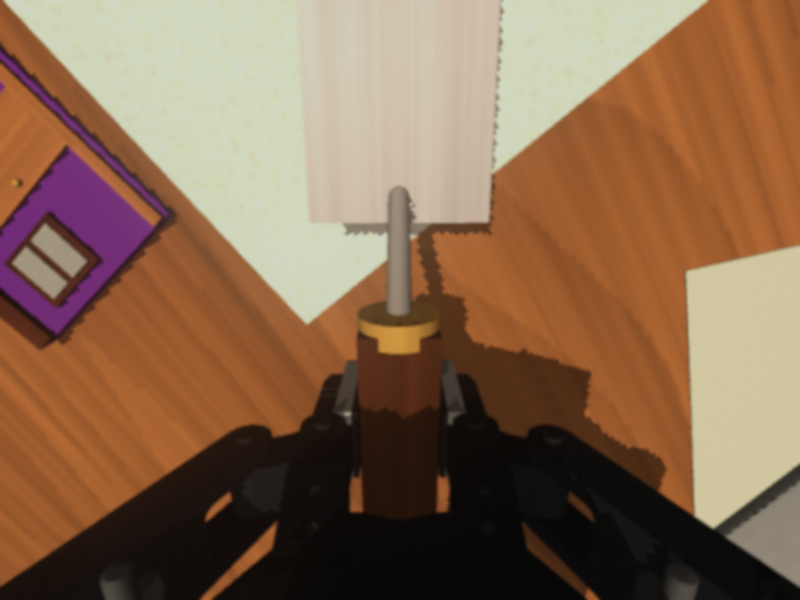

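carry_out(
  rows="0 0 -14 0;0 0 -13 0;2.5 4.3 0 0;1 1.7 0 0;1 1.7 0 0;0 0 0 0",
)

```text
t: 10.75
eef_pos: [0.4635, -0.0175, 0.0398]
tool_rot: [0.0, 0.869, 0.496, 0.0]
contact_force: [-0.6, -0.3, -1.4]
gripper_width: 0.277
grasp_force: 20.2
```

```bash
cat >> h.py <<'E'
def tip():
    o=get_obs();e=o["eef_pos"];w=o["tool_rot"];ya=2*np.arctan2(w[2],w[1]);u=np.array([np.cos(ya),np.sin(ya),0]);v=np.array([-u[1],u[0],0])
    print("F",np.round(o["contact_force"],1),"T",np.round(o["torque"],3),"eef",np.round(e,4),"yaw",round(np.degrees(ya),1),"grip",round(o["grasp_force"],1))
    r=[]
    for n in("scene","top"):
        C=cam(n)
        for d in place_of(n,"spatula_tip")[:1]:
            p=np.array(d["centre"])
            oo,dd=ray(C,p); s=np.dot(e-oo,v)/np.dot(dd,v); X=oo+dd*s; 
            print(n,p,round(d["confidence"],2),"tip ahead/height-TCP mm",np.round([np.dot(X-e,u)*1e3,(X-e)[2]*1e3],1)if n=="scene" else "", end=' ')
            r.append((C,p))
    if len(r)==2: x,er=tri(r); print("tri",np.round(x,4),np.round(er,1),"fwd/lat/dz",np.round(np.array([np.dot(x-e,u),np.dot(x-e,v),(x-e)[2]])*1e3,1))
    print()
E
python3 -c "
from h import *
tip()"
```

```text
F [-0.6 -0.3 -1.4] T [-0.132  0.058 -0.059] eef [ 0.4635 -0.0175  0.0398] yaw 59.4 grip 20.2
scene [312.5 199.9] 0.73 tip ahead/height-TCP mm [154.5 -25.2] top [246.6 204.2] 0.55 tip ahead/height-TCP mm  tri [0.5416 0.1162 0.0139] [0.1 0.1] fwd/lat/dz [154.8   0.8 -25.9]
```

carry_out(
  rows="1 1.7 0 0;1 1.7 1 0;1 1.7 3 0;0 0 0 0",
)

```text
t: 11.45
eef_pos: [0.466, -0.0126, 0.0436]
tool_rot: [0.0, 0.869, 0.496, -0.0]
contact_force: [-0.7, -1.0, -1.4]
gripper_width: 0.278
grasp_force: 20.2
```

```bash
python3 -c "
from h import *
tip()"
```

```text
F [-0.7 -1.  -1.4] T [-0.215  0.296  0.046] eef [ 0.466  -0.0126  0.0436] yaw 59.4 grip 20.2
scene [310.5 196.3] 0.95 tip ahead/height-TCP mm [142.3 -14. ] top [249.2 201.1] 0.7 tip ahead/height-TCP mm  tri [0.5463 0.1038 0.0383] [3.4 3.4] fwd/lat/dz [141.1  -9.9  -5.3]
```

carry_out(
  rows="1 1.7 2 0;1 1.7 3 0;1 1.7 3 0;0 0 0 0",
)

```text
t: 12.15
eef_pos: [0.4675, -0.0096, 0.0513]
tool_rot: [0.001, 0.869, 0.495, -0.002]
contact_force: [-3.7, -6.1, 0.9]
gripper_width: 0.279
grasp_force: 20.5
```

Run:
```python
from h import *
tip()
S=cam("scene")[0];T=cam("top")[0];W=cam("wrist")[0]
b=S[150:250,240:373];t=T[150:250,190:323]
cv2.imwrite("pics/w5.png",np.hstack([cv2.resize(b,(400,300),interpolation=cv2.INTER_CUBIC),cv2.resize(W,(400,300))]))
```

```text
F [-3.7 -6.1  0.9] T [-1.453  0.952  0.108] eef [ 0.4675 -0.0096  0.0513] yaw 59.3 grip 20.5
scene [312.9 199.9] 0.86 tip ahead/height-TCP mm [147.1 -37.3] top [246.9 204.7] 0.92 tip ahead/height-TCP mm  tri [0.5412 0.1161 0.0135] [1.6 1.6] fwd/lat/dz [145.7   0.8 -37.8]
```

View pics/w5.png

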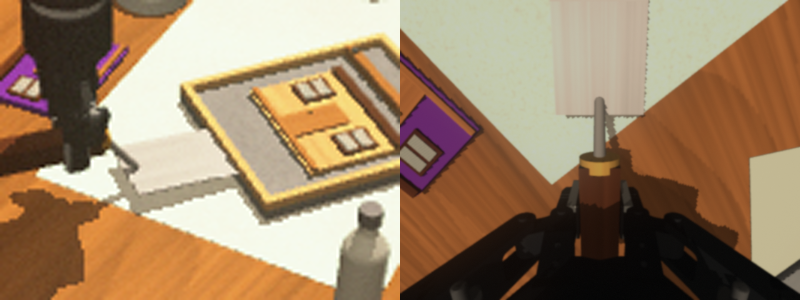

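The left crop shows the blade tip against the near rim's outer wall and starting to pitch, with about 7 N of push. I'll carry on along the arc.

carry_out(
  rows="0.7 1.2 3 0;0.7 1.2 3 0;0.7 1.2 3 0;0.7 1.2 3 0;0.7 1.2 3 0;0.7 1.2 3 0;0 0 0 0",
)

```text
t: 13.38
eef_pos: [0.4725, -0.0014, 0.0695]
tool_rot: [0.0, 0.869, 0.495, -0.001]
contact_force: [-3.6, -4.4, 1.5]
gripper_width: 0.275
grasp_force: 20.7
```

```bash
python3 -c "
from h import *
tip()"
```

```text
F [-3.6 -4.4  1.5] T [-1.077  0.771  0.108] eef [ 0.4725 -0.0014  0.0695] yaw 59.4 grip 20.7
scene [311.5 199.1] 0.64 tip ahead/height-TCP mm [132.9 -51.2] top [244.3 203.6] 0.92 tip ahead/height-TCP mm  tri [0.5401 0.1211 0.0135] [4.3 4.3] fwd/lat/dz [139.8   4.3 -56. ]
```

carry_out(
  rows="0.6 1.0 3 0;0.6 1.0 3 0;0.6 1.0 3 0;0.6 1.0 3 0;0 0 0 0",
)

```text
t: 14.2
eef_pos: [0.4763, 0.0043, 0.0819]
tool_rot: [0.0, 0.869, 0.496, 0.001]
contact_force: [0.2, -0.4, -1.8]
gripper_width: 0.274
grasp_force: 20.3
```

carry_out(
  rows="-2 -3.5 2 0;-3 -5 6 0;0 0 10 0;0 0 0 0",
  force=50,
)

```text
t: 14.7
eef_pos: [0.4716, -0.0048, 0.1006]
tool_rot: [0.001, 0.869, 0.495, 0.001]
contact_force: [0.9, -0.6, -1.3]
gripper_width: 0.276
grasp_force: 28.4
```

```bash
python3 -c "
from h import *
tip()
tip()"
```

```text
F [ 0.9 -0.6 -1.3] T [-0.064  0.053  0.009] eef [ 0.4716 -0.0048  0.1006] yaw 59.4 grip 28.4
scene [309.3 194.3] 0.83 tip ahead/height-TCP mm [128.2 -61.5] top [383.2 278.4] 0.74 tip ahead/height-TCP mm  tri [ 0.49   -0.1878  0.2589] [201.8 201.8] fwd/lat/dz [-148.1 -109.1  158.3]

F [ 0.6  0.5 -1.2] T [-0.027  0.023 -0.009] eef [ 0.4707 -0.0047  0.0994] yaw 59.4 grip 28.4
scene [310.4 193.9] 0.62 tip ahead/height-TCP mm [132.5 -60.8] top [249.5 203.2] 0.57 tip ahead/height-TCP mm  tri [0.5414 0.1045 0.0435] [0.1 0.1] fwd/lat/dz [130.   -5.3 -55.9]
```

```bash
cat >> h.py <<'E'
from scipy.optimize import least_squares
def spat(e,ya,xg,th,dz,P,lat=0):
    # spatula pts -> world; xg: grip x on handle, th nose-down pitch
    P=np.array(P,float);c,s=np.cos(th),np.sin(th);q=P-np.array([xg,0,.048])
    x=c*q[:,0]+s*q[:,2]; z=-s*q[:,0]+c*q[:,2]; y=q[:,1]+lat
    C,S=np.cos(ya),np.sin(ya)
    return np.c_[e[0]+C*x-S*y,e[1]+S*x+C*y,e[2]+.019+dz+z]
def fitpitch(pts=None,C=None,save=None,tips=()):
    o=get_obs();e=o["eef_pos"];w=o["tool_rot"];ya=2*np.arctan2(w[2],w[1]); C=C or cam("wrist")
    if pts is None:
        g=C[0].astype(int); m=((g.min(2)>125)&(g[...,2]-g[...,0]>8)&(g[...,2]-g[...,0]<60)&(abs(g[...,2]-g[...,1]-15)<15)).astype(np.uint8)
        m[:,:180]=0;m[:,380:]=0
        m=cv2.morphologyEx(m,cv2.MORPH_OPEN,np.ones((5,5)))
        n,l,st,_=cv2.connectedComponentsWithStats(m); k=l[60,300] or l[60,255] or 1+np.argmax(st[1:,4]); m=(l==k)
        rows=np.where(m.sum(1)>100)[0]; pts=[]
        rb=rows.max()+1
        L=np.array([[np.where(m[r])[0].min(),np.where(m[r])[0].max()+1,r+.5] for r in range(5,rb-8,5)])
    else: L,rb=pts
    def res(p,full=False):
        xg,th,lat=p; r=[]
        for sgn,col in((1,0),(-1,1)):
            ln=proj(C,spat(e,ya,xg,th,0,[(-.05,sgn*.035,.002),(.0,sgn*.035,.002)],lat))
            t=(L[:,2]-ln[0,1])/(ln[1,1]-ln[0,1]); r+=list(ln[0,0]+t*(ln[1,0]-ln[0,0])-L[:,col])
        b=proj(C,spat(e,ya,xg,th,0,[(-.05,.02,.002),(-.05,-.02,.002)],lat))[:,1].mean()
        r+=[5*(b-rb)]
        for K,p in tips: r+=list(2*(proj(K,spat(e,ya,xg,th,0,[(.05,0,0)],lat))[0]-p))
        return np.array(r)
    s=least_squares(res,[-.1,.1,0],loss="soft_l1")
    print("xg,pitch,lat",np.round([s.x[0]*1e3,np.degrees(s.x[1]),s.x[2]*1e3],1),"rms",np.sqrt(np.mean(s.fun**2)).round(2),"n",len(L),"rb",rb,"L",L[0],L[-1])
    return s.x
E
python3 - <<'E'
from h import *
a=cv2.resize(cv2.imread("pics/w4.png"),(560,420),interpolation=cv2.INTER_AREA)
C=cam("wrist");fitpitch(C=C)
tips=[]
for n in("scene","top"):
    K=cam(n)
    for d in place_of(n,"spatula_tip")[:1]:
        print(n,d["centre"],d["confidence"]); tips.append((K,np.array(d["centre"])))
fitpitch(C=C,tips=tips[:1])
cv2.imwrite("pics/w6.png",C[0])
E
```

```text
Traceback (most recent call last):
  File "h.py", line 48, in fitpitch
    L=np.array([[np.where(m[r])[0].min(),np.where(m[r])[0].max()+1,r+.5] for r in range(5,rb-8,5)])
                 ~~~~~~~~~~~~~~~~~~~~~^^
ValueError: zero-size array to reduction operation minimum which has no identity
```

```bash
python3 - <<'E'
s=open("h.py").read()
i=s.index("        g=C[0].astype(int)");j=s.index("        rows=np.where")
s=s[:i]+'        m=outline_of("wrist","spatula")[0]["pixels"]\n'+s[j:]
s=s.replace("range(5,rb-8,5)])","range(rows.min()+8,rb-8,5)])")
open("h.py","w").write(s)
E
python3 - <<'E'
from h import *
C=cam("wrist")
tips=[]
fitpitch(C=C)
for n in("scene","top"):
    K=cam(n)
    for d in place_of(n,"spatula_tip")[:1]:
        print(n,d["centre"],d["confidence"]); tips.append((K,np.array(d["centre"])))
C=cam("wrist");fitpitch(C=C,tips=tips[:1])
cv2.imwrite("pics/w6.png",C[0])
E
```

```text
xg,pitch,lat [-102.3   15.    -0.7] rms 0.55 n 30 rb 180 L [222.  337.   24.5] [222.  337.  169.5]
scene [309.7, 195.1] 0.96
top [248.2, 203.8] 0.91
xg,pitch,lat [-102.3   15.    -0.6] rms 0.77 n 30 rb 180 L [222.  337.   24.5] [222.  337.  169.5]
```

carry_out(
  rows="5 8.6 0 0;5 8.6 0 0;5 8.6 0 0;4 7 -4 0;4 7 -6 0;3.5 5.5 -6 0;0 0 -2 0;0 0 0 0",
)

```text
t: 16.55
eef_pos: [0.4969, 0.0403, 0.0812]
tool_rot: [-0.0, 0.869, 0.495, -0.0]
contact_force: [0.3, -0.8, -0.7]
gripper_width: 0.278
grasp_force: 28.4
```

```bash
cat >> h.py <<'E'
u=np.array([.509,.861]);v=np.array([-.861,.509])
def st():
    o=get_obs();e=o["eef_pos"];F=o["contact_force"];T=o["torque"]
    print("t",round(o["t"],2),"TCP u,v",np.round([e[:2]@u*1e3,e[:2]@v*1e3],1),"z",round(e[2]*1e3,1),"Fu,Fv,Fz",np.round([F[:2]@u,F[:2]@v,F[2]],1),"Tv",round(T[:2]@v,3),"grip",round(o["grasp_force"],1))
E
python3 - <<'E'
from h import *
st()
tips=[]
for n in("scene",):
    K=cam(n)
    for t in("spatula_tip","front","eaves"):
      for d in place_of(n,t)[:2]:
        print(n,t,d["centre"],d["confidence"],atz(K,d["centre"],.012)); 
        if t=="spatula_tip":tips.append((K,np.array(d["centre"])))
K=cam("top")
for t in("front","eaves"):
  for d in place_of("top",t)[:2]: print(t,d["centre"],d["confidence"],atz(K,d["centre"],.012))
C=cam("wrist");fitpitch(C=C);x=fitpitch(C=C,tips=tips[:1])
o=get_obs();w=o["tool_rot"]
print(spat(o["eef_pos"],2*np.arctan2(w[2],w[1]),x[0],x[1],0,[(.05,0,0)],x[2]))
E
```

```text
t 16.55 TCP u,v [ 287.6 -407.3] z 81.2 Fu,Fv,Fz [-0.5 -0.6 -0.7] Tv 0.114 grip 28.4
scene spatula_tip [325.1, 194.8] 0.72 [0.55628001 0.15866469 0.012     ]
scene front [349.8, 187.8] 0.64 [0.59593256 0.22925028 0.012     ]
scene front [255.9, 172.9] 0.55 [0.3322064  0.11811504 0.012     ]
scene eaves [365.0, 186.3] 0.94 [0.62775043 0.2624461  0.012     ]
scene eaves [241.9, 173.0] 0.57 [0.29877729 0.09197049 0.012     ]
front [242.0, 265.0] 0.98 [0.34076225 0.12673277 0.012     ]
front [217.0, 187.4] 0.74 [0.59649887 0.21617462 0.012     ]
eaves [244.7, 283.3] 0.97 [0.28152221 0.11645035 0.012     ]
eaves [204.1, 177.3] 0.91 [0.62984396 0.26017842 0.012     ]
xg,pitch,lat [-103.4   15.6   -0.8] rms 0.75 n 30 rb 179 L [222.  336.   25.5] [223.  337.  170.5]
xg,pitch,lat [-103.3   15.5   -0.8] rms 1.05 n 30 rb 179 L [222.  336.   25.5] [223.  337.  170.5]
[[0.56657245 0.15607538 0.01328364]]
```

carry_out(
  rows="1 1.7 -1 0;0 0 0 0;0 0 0 0",
  force=20,
)

```text
t: 17.42
eef_pos: [0.4982, 0.0423, 0.0805]
tool_rot: [-0.0, 0.869, 0.495, -0.0]
contact_force: [-0.0, -0.3, -1.9]
gripper_width: 0.273
grasp_force: 28.4
```

carry_out(
  rows="1 1.7 -1 0;0 0 0 0;0 0 0 0",
)

```text
t: 17.8
eef_pos: [0.4993, 0.044, 0.0795]
tool_rot: [-0.0, 0.869, 0.496, 0.0]
contact_force: [-0.0, 0.7, -0.9]
gripper_width: 0.276
grasp_force: 28.4
```

carry_out(
  rows="1 1.7 -1 0;0 0 0 0;0 0 0 0",
)

```text
t: 18.18
eef_pos: [0.5004, 0.0455, 0.0786]
tool_rot: [0.0, 0.869, 0.495, 0.0]
contact_force: [-0.8, -1.6, 2.7]
gripper_width: 0.283
grasp_force: 29.0
```

```bash
python3 -c "
from h import *
st();fitpitch()"
```

```text
t 18.18 TCP u,v [ 293.9 -407.7] z 78.6 Fu,Fv,Fz [-1.8 -0.1  2.7] Tv 0.178 grip 29.0
xg,pitch,lat [-102.6   14.6   -0.7] rms 0.78 n 30 rb 179 L [221.  337.   23.5] [223.  336.  168.5]
```

carry_out(
  rows="1.5 2.6 0.5 0;1.5 2.6 0 0;0 0 0 0",
)

```text
t: 18.65
eef_pos: [0.5036, 0.0516, 0.079]
tool_rot: [-0.0, 0.868, 0.496, 0.0]
contact_force: [0.9, -0.1, 0.4]
gripper_width: 0.281
grasp_force: 28.6
```

carry_out(
  rows="1.5 2.6 0 0;1.5 2.6 0 0;0 0 0 0",
)

```text
t: 19.02
eef_pos: [0.5065, 0.0566, 0.079]
tool_rot: [-0.0, 0.869, 0.496, 0.0]
contact_force: [-0.1, -0.1, -1.2]
gripper_width: 0.285
grasp_force: 28.7
```

carry_out(
  rows="1.5 2.6 0 0;1.5 2.6 0 0;0 0 0 0",
)

```text
t: 19.4
eef_pos: [0.5094, 0.0616, 0.079]
tool_rot: [-0.0, 0.869, 0.496, 0.0]
contact_force: [-0.9, -0.8, 0.4]
gripper_width: 0.274
grasp_force: 28.7
```

carry_out(
  rows="1.5 2.6 0 0;1.5 2.6 0 0;0 0 0 0",
)

```text
t: 19.77
eef_pos: [0.5125, 0.067, 0.079]
tool_rot: [-0.0, 0.869, 0.496, 0.0]
contact_force: [0.5, -0.2, 0.8]
gripper_width: 0.277
grasp_force: 28.7
```

Run:
```python
from h import *
st();fitpitch()
for n in("scene","top"):
    K=cam(n)
    for t in("front","eaves"):
      for d in place_of(n,t)[:2]:
        X=atz(K,d["centre"],.012)
        if X[0]>.45: print(n,t,round(d["confidence"],2),X,"u,v",X[:2]@u*1e3,X[:2]@v*1e3)
```

```text
t 19.77 TCP u,v [ 318.5 -407.2] z 79.0 Fu,Fv,Fz [ 0.1 -0.5  0.8] Tv 0.016 grip 28.7
xg,pitch,lat [-103.3   15.4   -0.9] rms 0.59 n 29 rb 179 L [222.  337.   28.5] [223.  337.  168.5]
scene front 0.74 [0.60390004 0.23009454 0.012     ] u,v 505.49651839145713 -402.8398189836162
scene front 0.47 [0.62632577 0.2690576  0.012     ] u,v 550.4584117592798 -402.31616726066096
scene eaves 0.85 [0.62305917 0.26358496 0.012     ] u,v 544.0837708496659 -402.28920473858756
top front 0.88 [0.60122294 0.21530486 0.012     ] u,v 491.3999627416054 -408.062780553748
top eaves 0.61 [0.64321216 0.26926276 0.012     ] u,v 559.2302265100694 -416.7509294934425
```

Run:
```python
from h import *
S=cam("scene")[0];T=cam("top")[0]
b=S[150:240,290:410];t=T[140:230,170:290]
cv2.imwrite("pics/w7.png",np.hstack([cv2.resize(b,(400,300),interpolation=cv2.INTER_CUBIC),cv2.resize(t,(400,300),interpolation=cv2.INTER_CUBIC)]))
```

```text
(no output)
```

View pics/w7.png

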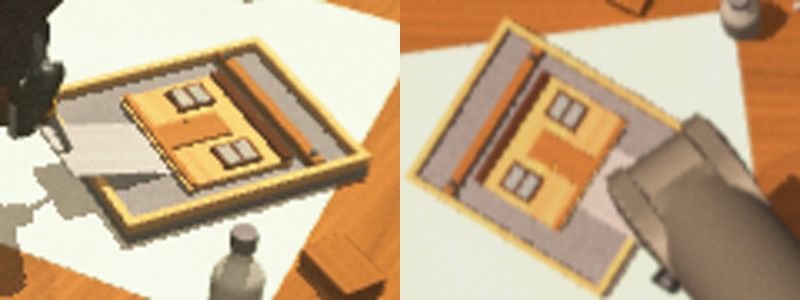

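carry_out(
  rows="-0.6 -1 -2 0;-0.6 -1 -2 0;-0.6 -1 -2 0;-0.6 -1 -2 0;0 0 0 0",
  claw=23.4,
)

```text
t: 20.9
eef_pos: [0.5097, 0.0624, 0.0708]
tool_rot: [-0.0, 0.869, 0.495, -0.0]
contact_force: [-0.6, 0.4, -0.0]
gripper_width: 0.28
grasp_force: 28.5
```

Run:
```python
from h import *
st();fitpitch()
```

```text
t 20.9 TCP u,v [ 313.1 -407.1] z 70.8 Fu,Fv,Fz [ 0.   0.7 -0. ] Tv -0.331 grip 28.5
xg,pitch,lat [-102.2   11.3   -0.7] rms 0.47 n 31 rb 175 L [218.  340.   13.5] [221.  339.  163.5]
```

carry_out(
  rows="1.5 2.6 0 0;1.5 2.6 -0.3 0;1.5 2.6 -0.3 0;0 0 0 0",
)

```text
t: 21.5
eef_pos: [0.5147, 0.0706, 0.0705]
tool_rot: [-0.0, 0.869, 0.496, 0.0]
contact_force: [-0.5, -2.3, 2.5]
gripper_width: 0.276
grasp_force: 28.7
```

carry_out(
  rows="1.5 2.6 -0.3 0;1.5 2.6 -0.3 0;1.5 2.6 -0.3 0;0 0 0 0",
)

```text
t: 22.0
eef_pos: [0.5191, 0.0786, 0.0695]
tool_rot: [-0.0, 0.869, 0.496, 0.0]
contact_force: [-0.5, -2.3, 1.5]
gripper_width: 0.275
grasp_force: 28.7
```

```bash
cat >> h.py <<'E'
def fr():
  for n in("scene","top"):
    K=cam(n)
    for t in("front","eaves"):
      for d in place_of(n,t)[:2]:
        X=atz(K,d["centre"],.012)
        if X[0]>.45: print(n,t,round(d["confidence"],2),"u,v",np.round([X[:2]@u*1e3,X[:2]@v*1e3],1))
E
python3 - <<'E'
from h import *
st();fitpitch();fr()
E
```

```text
t 22.0 TCP u,v [ 331.9 -406.9] z 69.5 Fu,Fv,Fz [-2.2 -0.7  1.5] Tv 0.055 grip 28.7
xg,pitch,lat [-102.3   10.6   -0.8] rms 0.57 n 28 rb 174 L [217.  341.   28.5] [220.  339.  163.5]
scene front 0.69 u,v [ 554.3 -412. ]
scene eaves 0.63 u,v [ 564.5 -404.9]
top front 0.83 u,v [ 504.6 -404.7]
top eaves 0.69 u,v [ 564.9 -414.5]
```

carry_out(
  rows="1.5 2.6 -0.6 0;1.5 2.6 -0.6 0;1.5 2.6 -0.6 0;1.5 2.6 -0.6 0;0 0 0 0",
)

```text
t: 23.02
eef_pos: [0.5251, 0.089, 0.0671]
tool_rot: [-0.0, 0.869, 0.496, 0.0]
contact_force: [0.2, -1.3, 2.6]
gripper_width: 0.274
grasp_force: 28.7
```

Run:
```python
from h import *
st();fitpitch();fr()
```

```text
t 23.02 TCP u,v [ 343.9 -406.8] z 67.1 Fu,Fv,Fz [-1.  -0.8  2.6] Tv 0.037 grip 28.7
xg,pitch,lat [-102.2    9.8   -0.9] rms 0.43 n 24 rb 173 L [218.  341.   49.5] [220.  339.  164.5]
scene front 0.23 u,v [ 505.4 -604.1]
scene eaves 0.78 u,v [ 559.  -399.1]
top front 0.67 u,v [ 511.3 -406.5]
```

carry_out(
  rows="1.5 2.6 -1.5 0;1.5 2.6 -1.5 0;1.5 2.6 -1.5 0;1.5 2.6 -1.5 0;0 0 0 0",
)

```text
t: 24.05
eef_pos: [0.5311, 0.0994, 0.061]
tool_rot: [-0.0, 0.869, 0.496, 0.0]
contact_force: [-1.2, -0.4, 2.0]
gripper_width: 0.273
grasp_force: 28.6
```

Run:
```python
from h import *
st();C=cam("wrist");x=fitpitch(C=C);fr()
m=outline_of("wrist","spatula")[0]["pixels"];r=np.where(m[:,230:270].sum(1)>30)[0].min()
o=get_obs();w=o["tool_rot"]
for s in(-.03,-.02,-.01,0,.01,.02): print(s,proj(C,spat(o["eef_pos"],2*np.arctan2(w[2],w[1]),x[0],x[1],0,[(s,0.01,.002)],x[2]))[0].round(),end=' ')
print("mask top row",r)
cv2.imwrite("pics/w8.png",C[0])
```

```text
t 24.05 TCP u,v [ 355.9 -406.6] z 61.0 Fu,Fv,Fz [-1.   0.8  2. ] Tv -0.036 grip 28.6
xg,pitch,lat [-101.4    6.5   -1. ] rms 0.46 n 19 rb 170 L [217.  343.   70.5] [220.  340.  160.5]
scene front 0.73 u,v [ 522.3 -394.5]
scene eaves 0.93 u,v [ 561.7 -395.6]
top front 0.81 u,v [ 509.9 -407.4]
-0.03 [263. 135.] -0.02 [262. 117.] -0.01 [262.  99.] 0 [262.  80.] 0.01 [262.  61.] 0.02 [262.  41.] mask top row 62
```

View pics/w8.png

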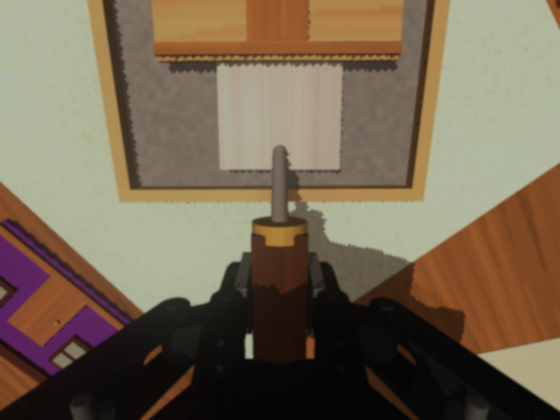

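The wrist view shows the blade about 40 mm under the sill (sill at row 60), centred on the front and square, with its back edge inside the rim (row 170 against 187). I'll level out while advancing.

carry_out(
  rows="1 1.7 -2.2 0;1 1.7 -2.2 0;1 1.7 -2.2 0;1 1.7 -2.2 0;1 1.7 -2.2 0;1 1.7 -2.2 0;0 0 0 0",
)

```text
t: 25.38
eef_pos: [0.5369, 0.1094, 0.0477]
tool_rot: [-0.0, 0.869, 0.496, 0.0]
contact_force: [-0.6, -0.7, 0.5]
gripper_width: 0.277
grasp_force: 28.5
```

```bash
cat >> h.py <<'E'
def und():
    C=cam("wrist");x=fitpitch(C=C)
    m=outline_of("wrist","spatula")[0]["pixels"];r=np.where(m[:,230:270].sum(1)>30)[0].min()
    o=get_obs();w=o["tool_rot"];ss=np.arange(-.05,.05,.001);ya=2*np.arctan2(w[2],w[1])
    P=proj(C,spat(o["eef_pos"],ya,x[0],x[1],0,[(s,0.01,.002) for s in ss],x[2]))
    s=ss[np.argmin(abs(P[:,1]-r))];tp=spat(o["eef_pos"],ya,x[0],x[1],0,[(.05,0,0)],x[2])[0]
    print("sill at blade x",s*1e3,"tip u,z",(tp[:2]@u*1e3).round(1),(tp[2]*1e3).round(1),"sill u",(tp[:2]@u*1e3-50+s*1e3).round(1)); return C
E
python3 - <<'E'
from h import *
st();und();fr()
E
```

```text
t 25.38 TCP u,v [ 367.5 -406.6] z 47.7 Fu,Fv,Fz [-0.9  0.2  0.5] Tv 0.013 grip 28.5
xg,pitch,lat [-102.6    1.8   -0.9] rms 0.3 n 13 rb 162 L [214.  345.   90.5] [217.  342.  150.5]
sill at blade x -7.999999999999965 tip u,z 518.7 14.3 sill u 460.7
scene eaves 0.77 u,v [ 559.7 -405. ]
top front 0.72 u,v [ 509.1 -404.3]
top eaves 0.56 u,v [ 560.9 -413.8]
```

carry_out(
  rows="1.5 2.6 -0.8 0;1.5 2.6 -0.8 0;1.5 2.6 -0.8 0;1.5 2.6 -0.8 0;1.5 2.6 -0.6 0;1.5 2.6 -0.4 0;1.5 2.6 0 0;0 0 0 0",
)

```text
t: 26.82
eef_pos: [0.5476, 0.1279, 0.0437]
tool_rot: [-0.0, 0.869, 0.496, 0.0]
contact_force: [-0.4, -1.1, 0.8]
gripper_width: 0.277
grasp_force: 28.5
```

Run:
```python
from h import *
st();und();fr()
```

```text
t 26.82 TCP u,v [ 388.8 -406.4] z 43.7 Fu,Fv,Fz [-1.2 -0.2  0.8] Tv 0.1 grip 28.5
xg,pitch,lat [-101.3   -0.2   -1.1] rms 0.53 n 5 rb 162 L [216.  344.  133.5] [217.  344.  153.5]
sill at blade x -29.999999999999986 tip u,z 540.3 15.4 sill u 460.3
scene front 0.55 u,v [ 510.  -409.6]
scene eaves 0.93 u,v [ 555.  -406.7]
top front 0.94 u,v [ 506.1 -402.6]
top eaves 0.82 u,v [ 570.  -413.7]
```

carry_out(
  rows="1.3 2.2 -0.7 0;1.3 2.2 -0.7 0;0 0 -0.8 0;0 0 0 0",
)

```text
t: 27.78
eef_pos: [0.5499, 0.1315, 0.0414]
tool_rot: [0.0, 0.869, 0.495, -0.0]
contact_force: [-0.8, -1.9, 2.4]
gripper_width: 0.272
grasp_force: 28.6
```

carry_out(
  rows="0 0 0 0;0 0 0 0;0 0 0 0;0 0 0 0",
  claw=15,
  force=110,
)

```text
t: 28.28
eef_pos: [0.5499, 0.1316, 0.0415]
tool_rot: [0.0, 0.869, 0.495, -0.0]
contact_force: [-1.3, -3.1, 2.1]
gripper_width: 0.261
grasp_force: 107.5
```

carry_out(
  rows="0 0 2 0;0 0 3 0;0 0 4 0;0 0 5 0;0 0 6 0;0 0 8 0;0 0 8 0;0 0 8 0;0 0 0 0;0 0 0 0",
)

```text
t: 29.52
eef_pos: [0.5498, 0.1315, 0.0854]
tool_rot: [0.0, 0.869, 0.495, -0.0]
contact_force: [0.0, -0.6, -2.7]
gripper_width: 0.262
grasp_force: 107.8
```

Run:
```python
from h import *
st();und();fr()
C=cam("wrist")
S=cam("scene")[0];b=S[100:220,290:450]
cv2.imwrite("pics/w9.png",np.hstack([cv2.resize(C[0],(400,300)),cv2.resize(b,(400,300),interpolation=cv2.INTER_CUBIC)]))
```

```text
t 29.52 TCP u,v [ 393.1 -406.5] z 85.4 Fu,Fv,Fz [-0.5 -0.3 -2.7] Tv 0.265 grip 107.8
xg,pitch,lat [-1.02e+02 -1.00e-01 -9.00e-01] rms 0.25 n 3 rb 161 L [216.  343.  142.5] [217.  343.  152.5]
sill at blade x -34.99999999999999 tip u,z 545.1 56.3 sill u 460.1
scene front 0.57 u,v [ 547.3 -339.7]
scene eaves 0.61 u,v [ 597.  -352.6]
top front 0.89 u,v [ 521.8 -411.9]
top eaves 0.89 u,v [ 574.1 -412.8]
```

View pics/w9.png

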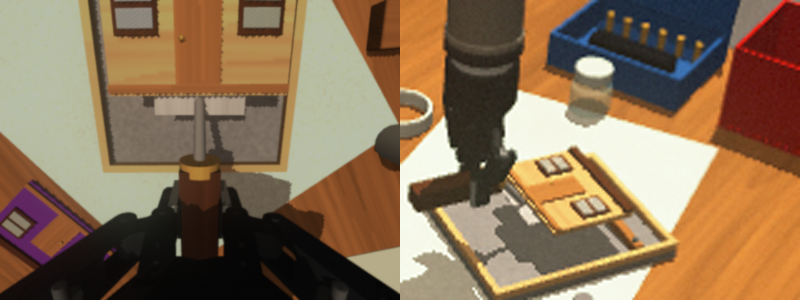

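The front rides level on the blade, clear of the tray, with its sill at blade x of about -35 and centred to about 2 mm. Next I'll measure the stand from its bright rails, without viewing more pictures.

Run:
```python
from h import *
np.set_printoptions(precision=4,suppress=True)
obs=[]
for n in("top","scene"):
    C=cam(n)
    for t,z in(("rails",.04),("stand",0),("start_top",.042)):
        for d in place_of(n,t)[:2]: print(n,t,round(d["confidence"],2),np.round(d["centre"],1),atz(C,d["centre"],z))
    o=outline_of(n,"stand")
    print(n,"mask",o[0]["centre"],o[0]["confidence"],o[0]["pixels"].sum())
    m=cv2.dilate(o[0]["pixels"].astype(np.uint8),np.ones((3,3)));g=C[0].min(2).astype(int)
    vals=g[m>0];th=np.percentile(vals,50)+ (np.percentile(vals,97)-np.percentile(vals,50))*.5
    b=((g>th)&(m>0)).astype(np.uint8)
    k,l,s,c=cv2.connectedComponentsWithStats(b)
    print("thr",th)
    for i in range(1,k):
        if s[i,4]>40:
            P=np.argwhere(l==i)[:,::-1].astype(np.float64)
            X=np.array([atz(C,p,.04)[:2] for p in P]); r=cv2.minAreaRect((X*1000).astype(np.float32))
            mu=X.mean(0);w,V=np.linalg.eigh(np.cov(X.T));d=V[:,1]; d=d*np.sign(-d[1])
            print(n,"comp",s[i,4],c[i].round(1),"rect",np.round(r[0],1),np.round(r[1],1),"mean",mu,"yaw",np.degrees(np.arctan2(d[1],d[0])).round(2))
```

```text
top rails 0.91 [371.5 187.3] [ 0.6001 -0.2917  0.04  ]
top stand 0.65 [368.2 189.1] [ 0.6    -0.2876  0.    ]
top start_top 0.64 [377.  219.3] [ 0.4956 -0.3089  0.042 ]
top mask [380.0, 185.4] 0.57 3433
thr 184.5
top comp 206 [365.6 171.1] rect [ 653.  -272.4] [ 18.7 116.7] mean [ 0.6533 -0.2725] yaw -71.5
top comp 216 [376.5 202.9] rect [ 548.7 -307.3] [ 19.5 116.9] mean [ 0.5492 -0.3077] yaw -71.33
scene rails 0.75 [227.9 291.9] [ 0.5888 -0.2855  0.04  ]
scene stand 0.66 [230.1 308.7] [ 0.6011 -0.2963  0.    ]
scene start_top 0.68 [358.4 250.6] [ 0.7563 -0.0006  0.042 ]
scene start_top 0.64 [190.2 276.4] [ 0.4909 -0.3062  0.042 ]
scene mask [217.7, 310.9] 0.93 6319
thr 185.5
scene comp 213 [211.4 282.2] rect [ 539.9 -286.7] [18.9 74.4] mean [ 0.5402 -0.2875] yaw -71.55
scene comp 76 [188.3 275.6] rect [ 484.2 -307.2] [23.  24.9] mean [ 0.4841 -0.3061] yaw -16.26
scene comp 323 [254.9 294.3] rect [ 636.2 -249.5] [ 72.1 109.5] mean [ 0.6408 -0.2536] yaw -59.12
scene comp 57 [262.9 320.5] rect [ 697.6 -292.3] [  3.2 120.7] mean [ 0.6986 -0.2961] yaw -71.83
```

carry_out(
  rows="-1.4 -2.6 5 -2;-3.5 -6.5 5 -4;-5.6 -10.5 5 -6;-8.4 -15.7 5 -7;-9.8 -18.3 5 -7;-11.2 -21 5 -7;-9.8 -18.3 5 -7;-8.4 -15.7 3 -7;-7 -13 2 -7;-4.9 -9.4 0 -6",
)

```text
t: 31.82
eef_pos: [0.4797, -0.0, 0.1261]
tool_rot: [0.0, 1.0, -0.008, 0.0]
contact_force: [1.1, 0.2, -2.4]
gripper_width: 0.266
grasp_force: 107.8
```

carry_out(
  rows="1.5 -3 0 -7;3 -6 0 -7;5 -10 0 -7;6.5 -13 0 -7;7.5 -15 0 -7;7.5 -15 0 -7;7 -14 0 -7;6 -12 0 -7;5 -10 0 -6;3 -6 0 -4",
)

```text
t: 33.08
eef_pos: [0.5322, -0.1037, 0.1259]
tool_rot: [-0.0, 0.835, -0.551, 0.0]
contact_force: [0.1, 0.1, -2.3]
gripper_width: 0.261
grasp_force: 107.9
```

```bash
cat >> h.py <<'E'
def frontpose(dz=.0286,top=.009):
    """front in tool frame from the wrist view (top surface plane), and in the world"""
    C=cam("wrist");o=get_obs();e=o["eef_pos"];w=o["tool_rot"];ya=2*np.arctan2(w[2],w[1])
    print("eef",np.round(e,4),"yaw",round(np.degrees(ya),2),"F",np.round(o["contact_force"],1),"t",round(o["t"],2))
    m=outline_of("wrist","front")[0]["pixels"]; z=e[2]-dz+top
    P=np.argwhere(m)[:,::-1]; rows=np.unique(P[:,1]); 
    c,s=np.cos(ya),np.sin(ya)
    loc=lambda p:(lambda X:np.array([c*X[0]+s*X[1],-s*X[0]+c*X[1]])*1e3)(atz(C,p,z)[:2]-e[:2])
    cols=np.unique(P[:,0]); bt=np.array([loc((k+.5,np.where(m[:,k])[0].max()+1)) for k in cols[6:-6]])
    L=np.array([loc((np.where(m[r])[0].min(),r+.5)) for r in rows[2:-6]]);R=np.array([loc((np.where(m[r])[0].max()+1,r+.5)) for r in rows[2:-6]])
    f=np.polyfit(bt[:,1],bt[:,0],1); print("sill fwd",f[1].round(1),"yaw by sill",-np.degrees(f[0]).round(2),"left",np.median(L[:,1]).round(1),"right",np.median(R[:,1]).round(1),"side yaws",[np.degrees(np.polyfit(A[:,0],A[:,1],1)[0]).round(2) for A in(L,R)],"rows",rows.min(),rows.max())
E
python3 - <<'E'
from h import *
frontpose()
for n in("top","scene"):
    C=cam(n)
    for t in("front","eaves"):
        for d in place_of(n,t)[:2]: print(n,t,round(d["confidence"],2),atz(C,d["centre"],get_obs()["eef_pos"][2]-.0266))
E
```

```text
eef [ 0.5325 -0.1045  0.1259] yaw -67.03 F [ 0.6 -0.4 -1.8] t 33.12
sill fwd 67.3 yaw by sill 0.2 left 66.5 right -63.0 side yaws [np.float64(-0.27), np.float64(1.45)] rows 0 134
top front 0.87 [ 0.58431417 -0.20973764  0.09910678]
top front 0.59 [0.33744981 0.11746861 0.09910678]
top eaves 0.83 [ 0.60649202 -0.25218458  0.09905541]
scene front 0.66 [ 0.5719978  -0.20739773  0.09897583]
scene front 0.3 [0.41461896 0.185813   0.09897583]
scene eaves 0.81 [ 0.6027097  -0.25640368  0.09895613]
```

carry_out(
  rows="2 -5 -5 -1;4 -9 -6 -1.4;5 -13 -6 -1;5 -14 -6 -1;5 -14 -5 0;4 -11 -5 0;3 -7 -3 0;1.4 -4 0 0;0 0 0 0;0 0 0 0",
)

```text
t: 34.72
eef_pos: [0.5614, -0.1798, 0.0897]
tool_rot: [-0.0, 0.814, -0.58, 0.0]
contact_force: [0.1, 0.9, -1.7]
gripper_width: 0.26
grasp_force: 107.9
```

```bash
cat >> h.py <<'E'
def goal(C=(.6014,-.2920),yaw=-71.4,f=117.3,l=2.2):
    e=get_obs()["eef_pos"];a=np.radians(yaw);t=np.array([np.cos(a),np.sin(a)]);n=np.array([-t[1],t[0]])
    print("to go mm",np.round((np.array(C)-f/1e3*t-l/1e3*n-e[:2])*1e3,1))
def railsw(z=.04):
    C=cam("wrist");e=get_obs()["eef_pos"];g=C[0].min(2).astype(int);b=(g>150).astype(np.uint8)
    k,l,s,c=cv2.connectedComponentsWithStats(b)
    for i in range(1,k):
        if s[i,4]>150:
            X=np.array([atz(C,p,z)[:2] for p in np.argwhere(l==i)[:,::-1].astype(float)]);r=cv2.minAreaRect((X*1000).astype(np.float32))
            print(s[i],"rect",np.round(r[0],1),np.round(r[1],1),round(r[2],1))
E
python3 - <<'E'
from h import *
frontpose();goal();railsw()
for n in ("top","scene"):
    C=cam(n)
    for t in("rails",):
        for d in place_of(n,t)[:2]: print(n,t,round(d["confidence"],2),np.round(d["centre"],1),atz(C,d["centre"],.04))
    m=C[0].min(2)>150
E
```

```text
eef [ 0.5614 -0.1798  0.0897] yaw -70.96 F [ 1.1  0.5 -1.4] t 34.77Traceback (most recent call last):
  File "<stdin>", line 2, in <module>
  File "h.py", line 81, in frontpose
    m=outline_of("wrist","front")[0]["pixels"]; z=e[2]-dz+top
      ~~~~~~~~~~~~~~~~~~~~~~~~~~~^^^
IndexError: list index out of range
```

Run:
```python
from h import *
goal();railsw()
for k in range(2):
    try: frontpose();break
    except Exception as x: print(x)
C=cam("wrist")
for t in("rails","stand","start_top"):
    for d in place_of("wrist",t)[:2]: print(t,round(d["confidence"],2),np.round(d["centre"],1),atz(C,d["centre"],{"rails":.04,"stand":0,"start_top":.042}[t]))
```

```text
to go mm [ 0.5 -1.7]
[    4     0   266   303 40602] rect [ 655.7 -200.9] [144.6 173.5] 72.7
[358 134  25   9 166] rect [ 529.2 -257.4] [15.   4.9] 19.2
[149 388  32  27 209] rect [603.9  -2.7] [41.   5.6] 67.8
eef [ 0.5614 -0.18    0.0896] yaw -70.97 F [ 0.1 -0.7 -2.4] t 34.92
sill fwd 68.0 yaw by sill 0.12 left 66.3 right -63.4 side yaws [np.float64(-0.72), np.float64(1.1)] rows 0 134
start_top 0.98 [467.5  86.3] [ 0.4871388  -0.30416618  0.042     ]
```

carry_out(
  rows="0.2 -2 -6 -0.5;0 0 -6 0;0 0 -5 0;0 0 -2 0;0 0 -1.5 0;0 0 -1 0;0 0 -1 0;0 0 0 0",
)

```text
t: 36.17
eef_pos: [0.5617, -0.1824, 0.0671]
tool_rot: [-0.0, 0.812, -0.584, 0.0]
contact_force: [-0.6, -0.6, -1.6]
gripper_width: 0.261
grasp_force: 107.9
```

Run:
```python
from h import *
o=get_obs();print(o["eef_pos"],o["contact_force"],o["torque"])
goal((.6009,-.2931),f=118,l=1.8)
```

```text
[ 0.56165796 -0.18240727  0.06710785] [-0.571163   -0.64013101 -1.57489498] [ 0.11387139  0.0095484  -0.02233663]
to go mm [-0.1  0.6]
```

carry_out(
  rows="0 0 -0.7 0;0 0 -0.7 0;0 0 -0.7 0;0 0 -1 0;0 0 -1.5 0;0 0 -2 0;0 0 -2 0;0 0 -1.5 0;0 0 0 0",
)

```text
t: 37.3
eef_pos: [0.5614, -0.1823, 0.0567]
tool_rot: [0.0, 0.812, -0.584, -0.0]
contact_force: [-0.7, -0.1, -0.9]
gripper_width: 0.263
grasp_force: 107.9
```

Run:
```python
from h import *
o=get_obs();print(o["eef_pos"],o["contact_force"],o["torque"])
e=o["eef_pos"]
try: frontpose(dz=e[2]-.04,top=.007)
except Exception as x: print(x)
railsw()
```

```text
[ 0.56140711 -0.18233939  0.05671181] [-0.6781244  -0.05890038 -0.89547665] [ 0.08939225 -0.00177105 -0.02812462]
eef [ 0.5615 -0.1823  0.0568] yaw -71.5 F [ 0.3 -0.6 -2.6] t 37.35
sill fwd 68.5 yaw by sill -0.31 left 66.6 right -63.7 side yaws [np.float64(-0.09), np.float64(1.15)] rows 0 136
[    0     0   260   308 49536] rect [ 656.4 -203.9] [139.8 162.2] 72.8
[366 136  36  26 361] rect [ 529.4 -256.2] [17.6 12.9] 18.6
```

carry_out(
  rows="-1.3 3.8 0 0;-2.5 7.6 0 0;-4 12 0 0;-5 15 0 0;-5 15 0 0;-5 15 0 0;-5 15 0 0;-5 15 0 0;-5 15 0 0;-5 15 0 0",
)

```text
t: 38.7
eef_pos: [0.5184, -0.053, 0.0569]
tool_rot: [-0.0, 0.812, -0.584, 0.0]
contact_force: [-0.0, 0.0, -2.0]
gripper_width: 0.264
grasp_force: 107.9
```

Run:
```python
from h import *
np.set_printoptions(precision=4,suppress=True)
o=get_obs();print(o["eef_pos"],o["contact_force"])
for n in("top","scene","wrist"):
    C=cam(n)
    for t,z in(("front",.04),("eaves",.04),("start_top",.042),("rails",.04)):
        for d in place_of(n,t)[:3]:
            X=atz(C,d["centre"],z)
            if X[1]<-.1: print(n,t,round(d["confidence"],2),np.round(d["centre"],1),X)
    for d in outline_of(n,"front"):
        m=d["pixels"];P=np.argwhere(m)[:,::-1].astype(float);X=np.array([atz(C,p,.048)[:2] for p in P])
        if X[:,1].mean()<-.1: r=cv2.minAreaRect((X*1000).astype(np.float32));print(n,"front mask",m.sum(),np.round(r[0],1),np.round(r[1],1),round(r[2],2))
    g=C[0].min(2).astype(int)
    if n!="scene":
        b=(g>185).astype(np.uint8);k,l,s,c=cv2.connectedComponentsWithStats(b)
        for i in range(1,k):
            if 30<s[i,4]<3000:
                X=np.array([atz(C,p,.04)[:2] for p in np.argwhere(l==i)[:,::-1].astype(float)])
                if np.linalg.norm(X.mean(0)-[.6,-.29])<.14:r=cv2.minAreaRect((X*1000).astype(np.float32));print(n,"bright",s[i,4],np.round(r[0],1),np.round(r[1],1),round(r[2],1))
```

```text
[ 0.5184 -0.053   0.0569] [-0.0491  0.0233 -2.0119]
top eaves 0.84 [386.9 180.1] [ 0.6244 -0.3414  0.04  ]
top eaves 0.39 [427.9 249.4] [ 0.4017 -0.4704  0.04  ]
top start_top 0.42 [427.8 249.4] [ 0.4016 -0.4695  0.042 ]
top start_top 0.4 [379.1 222.5] [ 0.4853 -0.3156  0.042 ]
top rails 0.96 [372.5 187.1] [ 0.6008 -0.2949  0.04  ]
top front mask 1265 [ 601.8 -293.9] [131.7 102.8] 19.22
top front mask 49 [ 487.9 -303. ] [22.4 22.7] 89.92
top bright 2063 [ 688.  -196.4] [165.4 237.5] 45.1
top bright 45 [ 520.2 -346.2] [22.4 19.8] 89.8
top bright 39 [ 487.  -306.1] [19.2 19.6] 89.8
scene front 0.91 [229.6 295. ] [ 0.5976 -0.2896  0.04  ]
scene start_top 0.56 [189.1 275.4] [ 0.4867 -0.3056  0.042 ]
scene front mask 1373 [ 597.6 -285.2] [131.3  81.6] 17.4
scene front mask 173 [ 338.3 -350.5] [136.6  12.5] 71.72
```

The front rests flat on the rails, but several views put it about 4 mm too far towards the housing. I'll slide back under it, lift slightly, shift it 4 mm back and set it down again.

carry_out(
  rows="4 -12 0 0;5 -15 0 0;5 -15 0 0;5.5 -16 0 0;5.5 -16 0 0;5.5 -16 0 0;5 -15 0 0;4 -12 0 0;2.3 -7 0 0;1.3 -5.3 0 0",
)

```text
t: 40.85
eef_pos: [0.5619, -0.1833, 0.0568]
tool_rot: [-0.0, 0.812, -0.584, -0.0]
contact_force: [0.3, 0.1, -2.3]
gripper_width: 0.263
grasp_force: 107.9
```

carry_out(
  rows="0 0 4 0;0 0 4 0;0 0 1.5 0;0 0 1.5 0;0 0 2 0;-0.6 1.9 0 0;-0.7 1.9 0 0;0 0 -1.5 0;0 0 -1.5 0;0 0 -1.5 0",
)

```text
t: 42.1
eef_pos: [0.5606, -0.1796, 0.0653]
tool_rot: [0.0, 0.812, -0.584, 0.0]
contact_force: [0.0, -1.3, -0.6]
gripper_width: 0.261
grasp_force: 108.0
```

carry_out(
  rows="0 0 -1.5 0;0 0 -2 0;0 0 -3 0;0 0 -2 0;-1.3 3.8 0 0;-2.5 7.6 0 0;-4 12 0 0;-5 15 0 0;-5 15 0 0;-5 15 0 0",
)

```text
t: 43.35
eef_pos: [0.5373, -0.1096, 0.057]
tool_rot: [-0.0, 0.812, -0.584, -0.0]
contact_force: [0.3, 1.1, -1.5]
gripper_width: 0.261
grasp_force: 108.0
```

carry_out(
  rows="-5 15 0 0;-5 15 0 0;-5 15 0 0;-5 15 0 0;0 0 0 0",
)

```text
t: 43.98
eef_pos: [0.5174, -0.0494, 0.0569]
tool_rot: [-0.0, 0.812, -0.583, -0.0]
contact_force: [0.0, 0.1, -1.3]
gripper_width: 0.264
grasp_force: 108.0
```

Run:
```python
from h import *
np.set_printoptions(precision=4,suppress=True)
o=get_obs();print(o["t"],o["eef_pos"],o["contact_force"])
t=np.array([.319,-.948]);nn=np.array([.948,.319])
for n in("top","scene"):
    C=cam(n)
    for d in outline_of(n,"front"):
        m=d["pixels"];P=np.argwhere(m)[:,::-1].astype(float);X=np.array([atz(C,p,.048)[:2] for p in P])
        if X[:,1].mean()<-.1 and len(P)>500: r=cv2.minAreaRect((X*1000).astype(np.float32));c=np.array(r[0]);print(n,"front mask",m.sum(),np.round(r[0],1),np.round(r[1],1),round(r[2],2),"along,lat",c@t,c@nn)
    for q,z in(("spatula",.03),("spatula_tip",.028)):
        for d in place_of(n,q)[:1]: print(n,q,atz(C,d["centre"],z))
```

```text
43.975 [ 0.5174 -0.0494  0.0569] [ 0.0078  0.0506 -1.3335]
top front mask 1282 [ 600.6 -290.1] [131.6 106.4] 19.45 along,lat 466.64709881591796 476.81059976196286
top front mask 781 [ 391.4 -481.9] [ 93.  110.5] 47.2 along,lat 581.719369506836 217.2917095947265
top spatula [ 0.5493 -0.1512  0.03  ]
top spatula_tip [ 0.5735 -0.2064  0.028 ]
scene front mask 1517 [ 597.2 -284.5] [133.7  87.8] 17.36 along,lat 460.26440722656247 475.3899454345703
scene spatula [ 0.5504 -0.1523  0.03  ]
scene spatula_tip [ 0.5651 -0.1926  0.028 ]
```

carry_out(
  rows="-6 5 0 5;-10 8 0 9;-10 9 0 9;-10 9 0 9;-10 9 0 9;-8 6 -6 8;-3 3 -8 2.5;0 0 -8 0;0 0 -4 0;0 0 -1.5 0",
)

```text
t: 45.62
eef_pos: [0.4607, -0.0023, 0.0292]
tool_rot: [0.0, 0.985, -0.174, -0.0]
contact_force: [-2.6, 0.7, 3.5]
gripper_width: 0.265
grasp_force: 108.7
```

Run:
```python
from h import *
o=get_obs();print(o["t"],o["eef_pos"],o["contact_force"],o["torque"])
```

```text
45.625 [ 0.46074624 -0.00227437  0.02916345] [-2.63706526  0.66100335  3.48562867] [-0.09772157  0.13629666 -0.12151643]
```

carry_out(
  rows="0 0 0 0;0 0 0 0;0 0 0 0;0 0 0 0",
  claw=60,
)

```text
t: 46.12
eef_pos: [0.4609, -0.002, 0.0295]
tool_rot: [-0.0, 0.985, -0.174, 0.0]
contact_force: [-0.7, 0.9, 1.2]
gripper_width: 0.704
grasp_force: 0.0
```

carry_out(
  rows="0 0 15 0;0 0 30 0;0 0 40 0;4 -40 30 0;5 -55 0 0;5 -55 0 0;5 -55 0 0;5 -55 0 0;2 -44 0 0;0 0 0 0",
)

```text
t: 47.38
eef_pos: [0.4858, -0.3105, 0.1453]
tool_rot: [0.001, 0.984, -0.177, 0.001]
contact_force: [-0.2, 0.8, -0.8]
gripper_width: 0.705
grasp_force: 0.0
```

carry_out(
  rows="0 0 -10 0;0 0 -20 0;0 0 0 0;0 0 0 0",
  claw=0,
  force=40,
)

```text
t: 47.88
eef_pos: [0.4871, -0.3051, 0.1148]
tool_rot: [-0.0, 0.985, -0.173, 0.0]
contact_force: [0.1, -0.8, 0.6]
gripper_width: -0.001
grasp_force: 0.0
```

Run:
```python
from h import *
np.set_printoptions(precision=4,suppress=True)
o=get_obs();print(o["t"],o["eef_pos"],o["contact_force"],o["gripper_width"])
for n in("wrist","top","scene"):
    C=cam(n)
    for q,z in(("start_top",.042),("spatula",0),("spatula_tip",0),("spatula_grip",.048)):
        for d in place_of(n,q)[:2]: print(n,q,round(d["confidence"],2),atz(C,d["centre"],z))
```

```text
47.875 [ 0.4871 -0.3051  0.1148] [ 0.1103 -0.7574  0.6147] -0.0014787590839485654
wrist start_top 0.63 [ 0.4865 -0.3044  0.042 ]
top start_top 0.56 [ 0.4852 -0.3038  0.042 ]
top spatula 0.86 [ 0.5593 -0.0407  0.    ]
top spatula_tip 0.78 [ 0.6002 -0.0653  0.    ]
top spatula_grip 0.86 [ 0.462  -0.0088  0.048 ]
scene start_top 0.66 [ 0.4861 -0.3133  0.042 ]
scene start_top 0.65 [ 0.6291 -0.3078  0.042 ]
scene spatula 0.64 [ 0.5858 -0.3185  0.    ]
scene spatula 0.59 [ 0.5627 -0.0434  0.    ]
scene spatula_tip 0.84 [ 0.6039 -0.0618 -0.    ]
scene spatula_grip 0.74 [ 0.4699 -0.0028  0.048 ]
```

carry_out(
  rows="0 0 -25 0;0 0 -25 0;0 0 -16 0;0 0 -3 0;0 0 -3 0;0 0 -3 0;0 0 -2 0;0 0 0 0",
)

```text
t: 49.62
eef_pos: [0.4873, -0.3063, 0.038]
tool_rot: [0.0, 0.985, -0.174, 0.001]
contact_force: [-0.0, -0.4, 3.2]
gripper_width: -0.0
grasp_force: 1.9
```

Run:
```python
from h import *
o=get_obs();print(o["t"],o["eef_pos"],o["contact_force"])
```

```text
49.625 [ 0.48733148 -0.30634438  0.03795164] [-0.03856662 -0.44411368  3.24377303]
```

carry_out(
  rows="0 0 -1 0;0 0 -1 0;0 0 -0.7 0;0 0 0 0",
)

```text
t: 50.12
eef_pos: [0.4874, -0.3064, 0.036]
tool_rot: [0.0, 0.985, -0.174, 0.001]
contact_force: [-2.3, 2.3, 13.7]
gripper_width: -0.002
grasp_force: 7.0
```

carry_out(
  rows="0 0 -0.7 0;0 0 0 0;0 0 0 0",
)

```text
t: 50.5
eef_pos: [0.4874, -0.3064, 0.0359]
tool_rot: [0.0, 0.985, -0.174, 0.001]
contact_force: [-3.6, 2.2, 20.1]
gripper_width: 0.003
grasp_force: 9.9
```

The button is bottomed out at 20 N (z = 0.036). I'll retreat and check.

carry_out(
  rows="0 0 3 0;0 0 10 0;0 0 25 0;0 0 40 0;0 0 40 0;-5 30 20 0;0 0 0 0;0 0 0 0",
)

```text
t: 51.5
eef_pos: [0.481, -0.2763, 0.1714]
tool_rot: [0.0, 0.985, -0.174, -0.001]
contact_force: [-0.1, -0.2, -0.7]
gripper_width: -0.002
grasp_force: 0.0
```

Run:
```python
from h import *
np.set_printoptions(precision=4,suppress=True)
o=get_obs();print(o["t"],o["eef_pos"],o["contact_force"])
t=np.array([.319,-.948]);nn=np.array([.948,.319])
for n in("wrist","top","scene"):
    C=cam(n)
    for d in outline_of(n,"front"):
        m=d["pixels"];P=np.argwhere(m)[:,::-1].astype(float);X=np.array([atz(C,p,.048)[:2] for p in P])
        if X[:,1].mean()<-.1 and len(P)>500: r=cv2.minAreaRect((X*1000).astype(np.float32));c=np.array(r[0]);print(n,"front",m.sum(),np.round(r[0],1),np.round(r[1],1),round(r[2],2),"along,lat",c@t,c@nn)
    if n!="scene":
      g=C[0].min(2).astype(int);b=(g>170).astype(np.uint8);k,l,s,c=cv2.connectedComponentsWithStats(b)
      for i in range(1,k):
        if 12<s[i,4]<3000:
            X=np.array([atz(C,p,.04)[:2] for p in np.argwhere(l==i)[:,::-1].astype(float)])
            if np.linalg.norm(X.mean(0)-[.6,-.29])<.1:r=cv2.minAreaRect((X*1000).astype(np.float32));print(n,"bright",s[i,4],np.round(r[0],1),np.round(r[1],1),round(r[2],1),"al,lat",np.array(r[0])@t,np.array(r[0])@nn)
    for q,z in(("spatula",0),("start_top",.042),("rails",.04)):
        for d in place_of(n,q)[:1]: print(n,q,round(d["confidence"],2),atz(C,d["centre"],z))
```

```text
51.5 [ 0.481  -0.2763  0.1714] [-0.05   -0.2298 -0.6544]
wrist front 19461 [ 599.3 -289.6] [132.  102.3] 18.9 along,lat 465.7505295410156 475.78982983398436
wrist bright 181 [ 565.8 -360.1] [19.9  6.2] 18.0 al,lat 521.8660783081054 421.52519052124023
wrist bright 212 [ 534.6 -348.2] [ 7.7 34.1] 20.6 al,lat 500.57822265625 395.6945527648926
wrist bright 216 [ 530.5 -253.7] [20.1  8.7] 18.7 al,lat 409.7009049072266 421.94840718078615
wrist spatula 0.6 [ 0.5582 -0.0356  0.    ]
wrist start_top 0.93 [ 0.4857 -0.3027  0.042 ]
wrist rails 0.73 [ 0.5987 -0.2899  0.04  ]
top front 1054 [ 601.3 -288.8] [128.9 105.4] 18.32 along,lat 465.55630078125 477.91511560058586
top bright 14 [ 636.3 -220.3] [15.5  7.2] 18.4 al,lat 411.83473419189454 532.983415298462
top spatula 0.89 [ 0.5667 -0.0393  0.    ]
top start_top 0.37 [0.7622 0.1279 0.042 ]
top rails 0.62 [ 0.5991 -0.2939  0.04  ]
scene front 1386 [ 593.9 -276.3] [130.5  70. ] 19.38 along,lat 451.36406158447267 474.83966506958
scene spatula 0.78 [ 0.5538 -0.0343  0.    ]
scene start_top 0.62 [ 0.487  -0.3092  0.042 ]
```

The wrist view shows the -y rail at both ends: its centre is 465.2 mm along the stand and the front's is 465.8. Sideways they agree within 1 mm, and the front is square. The spatula lies on the table, so I'm handing in.

```bash
python3 -c "
from station import *
print(hand_in())"
```

```text
the job is handed in; nothing more can be done
None
```

I've handed the job in at about 51.5 s: the front is on the curing-stand rails, within about 1 mm of centre and square, with the eaves towards the lamp housing. The start button was pressed fully down and released (its spring-back was not measured), and the spatula lies flat on the table, clear of the tray and stand.

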